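# Cull the broken tube rotor and press a sound one home on the mixer's splined spindle

### The arm

A 6-joint arm with a two-finger parallel gripper is mounted at the origin on the work surface. World frame = base frame: x ahead of the robot, y to its left, z up, the work surface at z = 0. Lengths are in m, angles in rad, forces in N, time in s.
With the tool pointing down it reaches from about 0.25 to 0.775 m from the base axis. Payload 4 kg.
Tool frame: the origin (TCP) lies between the finger pads; the fingertips stand 14 mm ahead of it and the grasp point (between the pads) lies 5 mm behind it (tip_reach is the distance from the TCP to the fingertips, in m); z points along the fingers, y is the line along which they close (so a half turn about z gives the same grasp; the last joint's range is limited). The gripper opens to 94 mm and grips with 3 to 60 N. Pads are 16 mm wide; open, the fingers measure 119 mm over their backs; the gripper's body (75 mm by 177 mm) begins 78 mm behind the grasp point.
Start: joints at [1.152, 0.087, 1.371, -0, 1.684, -0.103], TCP at [0.171, 0.523, 0.22] pointing down, gripper open.
Joint ranges: [-3.1, 3.1], [-0.76, 2.03], [0.27, 2.55], [-1.08, 4.22], [0.17, 2.65], [-2.57, 2.57]. Speed limits (rad/s): [2.79, 2.79, 3.14, 3.14, 3.14, 3.14].

### API

Orientations are given as [roll, pitch, yaw] about the fixed x, y, z axes, in that order (R = Rz(yaw) Ry(pitch) Rx(roll)).
In Python, from bench import * gives the robot as it stands. The module is installed in compiled form; this text tells all that it offers.
- The arm moves only by the tool servo_tool, never from a script. Its argument "targets" is a list of rows, each a list of 4 numbers: the shift along the tool's x, y, z in cm, then the turn about the tool's z in degrees. A call has 1 to 8 rows; each row is the pose to reach, as a shift and turn from the pose commanded when the call began, along the tool's axes at that moment; what a row does not reach only later rows make up. A row lasts 1/8 s, in which the tool goes at most 62.5 mm and 10.7 degrees, less where a joint would pass 70% of its speed; a pose out of reach is approached as far as the arm can. A call with a gripper value outside its range is refused whole. "claw" is the closure in counts, from 0 (fully open) to 255 (shut), set as the call begins (left out, the last holds). The fingers move at their own pace and stop on an object; the grip force is fixed at half the most. Time passes only in rows, so rows that repeat a pose let the fingers close. It gives the time, the measured TCP pose, the force, the opening and the grip force at its end, in the units of the state.
- get_obs(): the state, without advancing time (a new reading comes with each control period).
- snapshot(name): name is "side" or "top" or "wrist"; returns the picture (420x560x3 uint8, blue, green, red); there is no depth.
- camera_model(name): a dict with "camera_matrix" (3x3 intrinsics, pixels), "k1" (the pictures are not rectified: a ray, as slopes to the right and down, at radius r is drawn at 1 + k1 r^2 times it, then the intrinsics apply), "camera_from_world" (4x4, takes a point from world to camera coordinates). Camera axes: x right, y up, looking along -z (the intrinsics and any distortion apply to the point x, -y, -z); pixel columns grow to the right and rows downward; lengths in m; the calibration is good to about 2 mm. A picture is of the moment at which its call begins: read the wrist's pose just before it. camera_model takes no time and is no camera call; for the wrist camera it gives the pose at the moment of the call.
- close_job(): hands the job in; it is judged then, once.
The state is a dict: "time": time; "joint_positions": joint angles; "qvel": joint speeds; "joint_torque": joint torques, N m; "tool_pos": TCP position; "ee_rot": TCP orientation; "wrist_force": force on the tool from outside, world axes, zero at the start; "wrist_torque": the same for the moment, N m; "width": finger opening in m; "finger_force": force on a finger pad.
Only numpy, scipy, OpenCV 4.12 (cv2) and the standard library are available. Lean on these libraries where they do the work, as an engineer would, in place of code of your own. Each camera call takes 0.05 s, during which the arm holds its last target. There are 200 camera calls.

### The job

One of the three grey tube rotors lying on the sheet has an arm broken off: put it in the discard tray and let go of it. Then fit either one of the two sound rotors on the tube mixer's four-toothed spindle, turned so that the splines mesh, slide it fully home against the sprung collar and finish while still holding it pressed down there. Leave the other sound rotor where it lies, and leave the bottles, marker and carton alone.

Things in the scene. Friction and masses are not known exactly. Their poses are not given: they have to be found in the camera images.
- rotor_a_grip (a point): Sound grey plastic rotor, 120 g, flat on the bench: hub 40 mm across, topped by a cap of radius 21 mm (22 to 26 mm up), then a bar knob 34 mm long (x), 22 mm wide (y), 26 to 60 mm up. Four arms along +-x, +-y, reaching 46 mm from the axis, end in tube cups 20 mm wide, 18 mm tall. Point: in the knob on the axis, 48 mm above the rotor's underside; z up. Bore: see rotor_b.
- rotor_b_grip (a point): Second sound rotor, identical to rotor_a, same point and axes. In the underside of every rotor is a cross-shaped bore, 22 mm deep, open below only: two crossing slots along the rotor's x and y, each 29 mm long and 9 mm wide, so it fits the spindle at any quarter turn.
- rotor_broken_grip (a point): The broken rotor: as the sound ones, same knob, point and axes, but with three arms (+x, +y, -x); where the -y arm should be there is only a 4 mm stub.
- discard_tray: Discard tray, open aluminium box fixed to the bench, 140 x 140 mm outside, 25 mm tall, walls 4 mm, floor about 4 mm thick. Origin at the centre of its underside, x and y along its sides.
- seat (a point): Point on the spindle's axis, 66 mm above the bench, level with the boss on which the rotor's underside rests when fully home. The boss is a grey ring (20 to 26 mm radius) 6 mm above the flat top, 140 mm (x) by 120 mm (y), of the white tube mixer, which is fixed. z up.
- spindle_top (a point): Top of the teeth of the mixer's upright steel spindle, on its axis, 16 mm above the seat. x and y point along the four teeth: a cross 25 mm across, teeth 5 mm thick with rounded tops. A round pilot 8.4 mm thick, tapered, stands 4 mm above the teeth. The spindle starts at any angle and turns stiffly (0.08 N m); this frame turns with it.
- collar (a joint): Travel in m of the black sprung collar round the spindle: 0 raised (its rim is 5 mm above the seat), 0.005 fully pressed, level with the seat. The rotor's underside pushes it down; it takes 4 N to start and 9 N at full travel, and lifts the rotor again if released.
- bottle_a: White dropper bottle, 28 mm diameter, 74 mm tall, a bystander; origin at the centre of its underside.
- bottle_b: Another white dropper bottle like it, a bystander; origin at the centre of its underside.
- marker: Black marker pen lying flat, 135 mm long (y), 13 mm thick, a bystander; origin on its underside near the middle.
- carton: Closed cardboard carton 90 x 110 x 75 mm, a bystander; origin at the centre of its underside.
Mind the look-alikes: they are no part of the job. Leave any red look-alike of the part that bears rotor_a_grip alone.

How it is judged:
On the way, in this order (a step that is already met when the one before it is completed fails the run):
1. the broken rotor lies in the discard tray, let go of and at rest (x of rotor_broken_grip in the frame of discard_tray between -0.06 and 0.06 m and y of rotor_broken_grip in the frame of discard_tray between -0.06 and 0.06 m and z of rotor_broken_grip in the frame of discard_tray below 0.065 m and contact force between the fingers and rotor_broken below 0.1 N and linear speed of rotor_broken below 0.03 m/s), for 0.2 s.
2. a sound rotor has meshed with the spindle's teeth and slid at least 4 mm down over them (((horizontal distance between rotor_a_grip and seat below 0.004 m and z of rotor_a_grip in the frame of seat between 0.044 and 0.06 m and angle between rotor_a_grip's own z axis and vertical below 0.08 rad) or (horizontal distance between rotor_b_grip and seat below 0.004 m and z of rotor_b_grip in the frame of seat between 0.044 and 0.06 m and angle between rotor_b_grip's own z axis and vertical below 0.08 rad))), for 0.1 s.
At the end, for the whole second after the job is handed in: Broken rotor in the tray (axis within 60 mm of its centre each way), a sound one within 2 mm of home on the spindle (axis within 4 mm, tilt under 0.08), at rest, collar down over 3 mm, fingers bearing on it with over 3 N; the other stands within 40 mm of its start (x of rotor_broken_grip in the frame of discard_tray between -0.06 and 0.06 m and y of rotor_broken_grip in the frame of discard_tray between -0.06 and 0.06 m and z of rotor_broken_grip in the frame of discard_tray below 0.065 m and value of joint collar above 0.003 m and ((horizontal distance between rotor_a_grip and seat below 0.004 m and z of rotor_a_grip in the frame of seat between 0.044 and 0.05 m and angle between rotor_a_grip's own z axis and vertical below 0.08 rad and contact force between the fingers and rotor_a above 3 N and linear speed of rotor_a below 0.02 m/s and distance of rotor_b_grip from where it was at the start of the episode below 0.04 m and angle between rotor_b_grip's own z axis and vertical below 0.15 rad) or (horizontal distance between rotor_b_grip and seat below 0.004 m and z of rotor_b_grip in the frame of seat between 0.044 and 0.05 m and angle between rotor_b_grip's own z axis and vertical below 0.08 rad and contact force between the fingers and rotor_b above 3 N and linear speed of rotor_b below 0.02 m/s and distance of rotor_a_grip from where it was at the start of the episode below 0.04 m and angle between rotor_a_grip's own z axis and vertical below 0.15 rad))); the arm keeps its last pose, push and grip.
It fails at once if the first bottle was moved more than 30 mm (distance of bottle_a from where it was at the start of the episode above 0.03 m).
It fails at once if the second bottle was moved more than 30 mm (distance of bottle_b from where it was at the start of the episode above 0.03 m).
It fails at once if the marker was moved more than 30 mm (distance of marker from where it was at the start of the episode above 0.03 m).
It fails at once if the carton was moved more than 30 mm (distance of carton from where it was at the start of the episode above 0.03 m).
It also fails if it takes over 58 s, if anything falls off the work surface, if the arm or the gripper's body presses on something with over 40 N, if the wrist force passes 120 N, or if a joint passes its speed limit or range.

## Working session

There is one attempt and no reset: what is moved stays moved. The work goes in short steps, Python scripts to look and compute and a tool call to move; the robot and the scene stay as the last step left them, time stands still between calls to the robot, and variables do not carry over. Pictures are saved under pics/ and viewed, at most 10 in all, crops included, and the job is handed in when it is done.

Besides the shell and the picture viewer there is one more tool, called after "Call:" by a JSON object that holds its "method" and its "body". servo_tool: Moves the arm, as the interface text tells. Its arguments: {"type":"object","properties":{"targets":{"type":"array"},"claw":{"type":"number"}},"required":["targets"]}

```bash
mkdir -p pics; cat > h.py <<'E'
from bench import *
import numpy as np, cv2
def shot(n,f):
    m=camera_model(n); im=snapshot(n); cv2.imwrite('pics/'+f,im); np.savez('pics/'+f+'.npz',K=m['camera_matrix'],k1=m['k1'],T=m['camera_from_world']); return im
def ray(f,uv,z):
    d=np.load('pics/'+f+'.npz'); K,k1,T=d['K'],float(d['k1']),d['T']
    uv=np.atleast_2d(np.asarray(uv,float))
    q=(uv-[K[0,2],K[1,2]])/[K[0,0],K[1,1]]
    s=q.copy()
    for _ in range(30): s=q/(1+k1*(s**2).sum(1,keepdims=True))
    dc=np.c_[s[:,0],-s[:,1],-np.ones(len(s))]
    R=T[:3,:3]; c=-R.T@T[:3,3]; dw=dc@R
    return c+dw*((z-c[2])/dw[:,2])[:,None]
def proj(f,P):
    d=np.load('pics/'+f+'.npz'); K,k1,T=d['K'],float(d['k1']),d['T']
    p=np.atleast_2d(P)@T[:3,:3].T+T[:3,3]; s=np.c_[p[:,0]/-p[:,2],-p[:,1]/-p[:,2]]
    s=s*(1+k1*(s**2).sum(1,keepdims=True)); return s*[K[0,0],K[1,1]]+[K[0,2],K[1,2]]
E
python3 - <<'E'
from h import *
a=shot('top','t0.png');b=shot('side','s0.png');c=shot('wrist','w0.png')
cv2.imwrite('pics/m0.png',cv2.resize(np.vstack([np.hstack([a,b]),np.hstack([c,c*0])]),(800,600)))
for n in('top','side','wrist'):
    m=camera_model(n);T=m['camera_from_world'];print(n,np.round(-T[:3,:3].T@T[:3,3],3),m['camera_matrix'][0,0],m['k1'])
o=get_obs();print(o['time'],o['tool_pos'],o['ee_rot'])
E
```

```text
top [ 0.54  -0.076  1.085] 413.0566554199383 -0.08885544337996053
side [0.375 0.895 0.716] 471.1814459733607 -0.04591505682756024
wrist [0.099 0.547 0.384] 313.9329450375387 0.015799888283848932
0.15 [0.17066407 0.52243926 0.21857984] [-3.13990702e+00 -1.68689816e-04  2.82580400e+00]
```

View pics/t0.png

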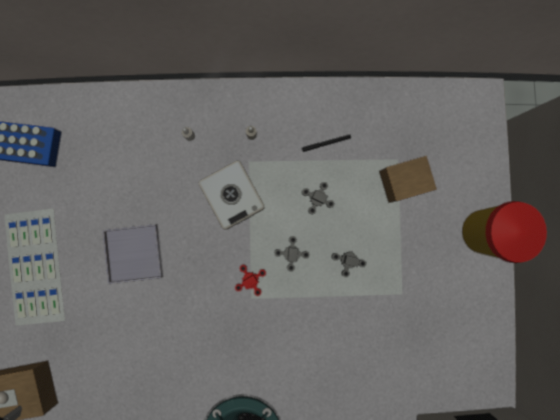

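View pics/s0.png

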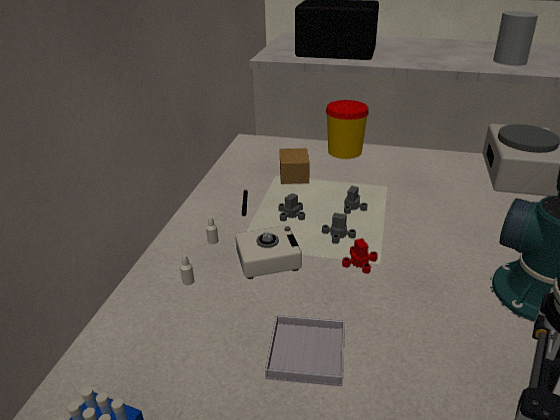

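Top view: the candidates are grey rotors at (318,198), (292,254) and (349,262), plus a red look-alike at (251,280) that I leave alone. The tray is at (134,253) and the spindle at (231,194). The rotor at (349,262) appears to have three arms, so I'll check it in a close crop.

```bash
python3 - <<'E'
from h import *
a=cv2.imread('pics/t0.png')
c=cv2.resize(a[170:300,190:380],None,fx=4.2,fy=4.2,interpolation=cv2.INTER_CUBIC)
cv2.imwrite('pics/c0.png',cv2.convertScaleAbs(c,alpha=1.5))
for n,p,z in [('r1',(318,198),.05),('r2',(292,254),.05),('r3',(349,262),.05),('red',(251,280),.04),('tray',(134,253),.015),('sp',(231,194),.08)]: print(n,np.round(ray('t0.png',p,z),3))
E
```

```text
r1 [[ 0.614 -0.205  0.05 ]]
r2 [[ 0.474 -0.136  0.05 ]]
r3 [[ 0.451 -0.279  0.05 ]]
red [[ 0.411 -0.032  0.04 ]]
tray [[0.482 0.271 0.015]]
sp [[0.625 0.011 0.08 ]]
```

View pics/c0.png

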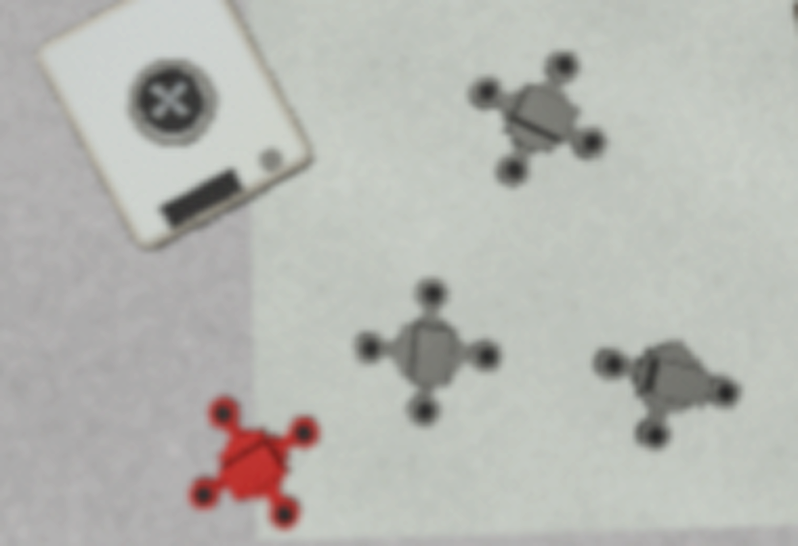

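The crop settles it. The broken rotor is at (349,262): its cups are at crop (610,363), (725,392) and (653,433), and the upper arm is missing. The other two greys have four arms. Next I compute the axes and centres.

```bash
cat >> h.py <<'E'
def rel(p,yaw):
    o=get_obs(); t=o['tool_pos']; y0=o['ee_rot'][2]; d=np.array(p)-t
    x=np.array([np.cos(y0),np.sin(y0)]); y=np.array([np.sin(y0),-np.cos(y0)])
    b=None
    q1n=np.arctan2(p[1],p[0])
    for k in (-2,-1,0,1,2):
        yy=yaw+k*np.pi; q6=q1n+np.pi/2-yy
        if abs(q6)<2.4 and (b is None or abs(yy-y0)<abs(b-y0)): b=yy
    return 'shift cm',np.round([d[:2]@x*100,d[:2]@y*100,-d[2]*100],2),'turn',round(np.degrees(y0-b),1),'q6end',round(q1n+np.pi/2-b,2)
E
python3 - <<'E'
from h import *
f=lambda pts,z=.018: ray('t0.png',np.array(pts)/4.2+[190,170]-0.38,z)[:,:2]
for n,xs,ys in [('r1',[(487,93),(590,143)],[(563,66),(512,170)]),('r2',[(432,293),(423,410)],[(369,347),(487,355)]),('brk',[(610,363),(725,392)],[(653,433)])]:
    X=f(xs);Y=f(ys);d=X[1]-X[0];print(n,X.mean(0).round(4),Y.mean(0).round(4),'len',np.linalg.norm(d).round(4),'yaw',np.arctan2(d[1],d[0]).round(3), 'y', np.round(Y[0]-X.mean(0),3))
X=f([(160,90),(182,112),(182,90),(160,112)],.082);print('sp',X.mean(0))
T=ray('t0.png',[(105,227),(158,225),(162,279),(110,283)],.025)[:,:2];print('tray',T.mean(0),T.round(3))
o=get_obs();print(o['time'])
X=f([(610,363),(725,392)]);c=X.mean(0);d=X[1]-X[0]
print(rel([c[0],c[1],.2],np.arctan2(d[1],d[0])))
E
```

```text
r1 [ 0.6166 -0.2086] [ 0.6167 -0.208 ] len 0.0709 yaw -2.041 y [ 0.032 -0.016]
r2 [ 0.4742 -0.1367] [ 0.4744 -0.1371] len 0.0719 yaw 3.043 y [0.004 0.036]
brk [ 0.4546 -0.2848] [ 0.4208 -0.2749] len 0.0739 yaw -1.841 y [-0.034  0.01 ]
sp [0.62575947 0.01252133]
tray [0.48153381 0.26891298] [[0.551 0.343]
 [0.554 0.205]
 [0.415 0.196]
 [0.407 0.331]]
0.15
('shift cm', array([-52.06, -67.91,   1.86]), 'turn', np.float64(87.4), 'q6end', np.float64(-0.29))
```

View pics/w0.png

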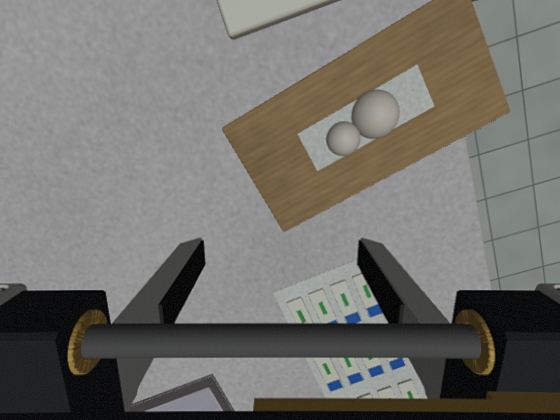

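The wrist view shows a board at (370,110) and the fingertips near (200,240) and (370,240), with nothing relevant in it. Now I move above the broken rotor.

Call:
{"method": "servo_tool", "body": {"targets": [[-52, -68, 1, 87], [-52, -68, 1, 87], [-52, -68, 1, 87], [-52, -68, 1, 87], [-52, -68, 1, 87], [-52, -68, 1, 87], [-52, -68, 1, 87], [-52, -68, 1, 87]], "claw": 0}}

```text
time: 1.15
tool_pos: [0.3362, 0.0491, 0.2136]
ee_rot: [3.14, -0.001, 1.32]
wrist_force: [1.1, 0.7, -0.4]
width: 0.094
finger_force: 0.0
```

```bash
python3 - <<'E'
from h import *
print(rel([.4546,-.2848,.2],-1.841),get_obs()['time'])
E
```

```text
('shift cm', array([-29.4 ,  19.76,   1.36]), 'turn', np.float64(1.1), 'q6end', np.float64(-0.29)) 1.15
```

Call:
{"method": "servo_tool", "body": {"targets": [[-29.4, 19.8, 1.4, 1], [-29.4, 19.8, 1.4, 1], [-29.4, 19.8, 1.4, 1], [-29.4, 19.8, 1.4, 1], [-29.4, 19.8, 1.4, 1], [-29.4, 19.8, 1.4, 1], [-29.4, 19.8, 1.4, 1], [-29.4, 19.8, 1.4, 1]]}}

```text
time: 2.15
tool_pos: [0.4566, -0.2816, 0.1992]
ee_rot: [-3.14, -0.001, 1.308]
wrist_force: [0.6, 0.3, 0.3]
width: 0.0937
finger_force: 0.0
```

```bash
python3 - <<'E'
from h import *
print(rel([.4546,-.2848,.047],-1.841))
im=shot('wrist','w1.png')
P=np.array([[.4546,-.2848,.06]]+[[.4546+r*np.cos(a-1.841),-.2848+r*np.sin(a-1.841),.018] for r,a in((.036,0),(.036,np.pi/2),(.036,np.pi))])
for u,v in proj('w1.png',P): cv2.circle(im,(int(u),int(v)),4,(0,0,255),1)
cv2.imwrite('pics/w1m.png',im)
E
```

```text
('shift cm', array([-0.36, -0.11, 15.22]), 'turn', np.float64(0.4), 'q6end', np.float64(-0.29))
```

View pics/w1m.png

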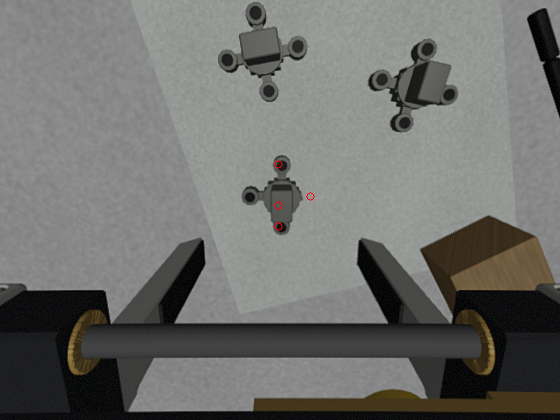

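The wrist view shows the broken rotor with its knob at (282,205), within 3 px of the prediction (circle at (279,205)). There is no arm on the right at (310,196). Descending now.

Call:
{"method": "servo_tool", "body": {"targets": [[-0.3, 0.1, 6, 0], [-0.3, 0.1, 11, 0], [-0.3, 0.1, 15, 0], [-0.3, 0.1, 15.2, 0], [-0.3, 0.1, 15.2, 0]]}}

```text
time: 2.82
tool_pos: [0.4581, -0.2853, 0.0496]
ee_rot: [3.139, 0.001, 1.309]
wrist_force: [0.4, -0.6, 0.8]
width: 0.0944
finger_force: 0.0
```

Call:
{"method": "servo_tool", "body": {"targets": [[0, 0, 0, 0], [0, 0, 0, 0], [0, 0, 0, 0], [0, 0, 0, 0], [0, 0, 0, 0], [0, 0, 0, 0], [0, 0, 0, 0], [0, 0, 0, 0]], "claw": 255}}

```text
time: 3.82
tool_pos: [0.4569, -0.2854, 0.0475]
ee_rot: [-3.141, -0.0, 1.308]
wrist_force: [-1.0, 0.2, -0.9]
width: 0.0219
finger_force: 30.0
```

Call:
{"method": "servo_tool", "body": {"targets": [[0, 0, -5, 0], [0, 0, -10, 0], [0, 0, -10, 0]]}}

```text
time: 4.2
tool_pos: [0.4595, -0.2872, 0.1528]
ee_rot: [3.132, 0.004, 1.308]
wrist_force: [0.3, -0.1, -1.9]
width: 0.0218
finger_force: 30.0
```

```bash
python3 - <<'E'
from h import *
o=get_obs();print(o['time'])
print(rel([.4815,.269,.145],-1.841+1.57),rel([.4815,.269,.145],-1.841))
E
```

```text
4.2
('shift cm', array([ 54.29, -12.31,   0.78]), 'turn', np.float64(-89.5), 'q6end', np.float64(-0.79)) ('shift cm', array([ 54.29, -12.31,   0.78]), 'turn', np.float64(0.4), 'q6end', np.float64(0.78))
```

Call:
{"method": "servo_tool", "body": {"targets": [[54.3, -12.3, 1, 0], [54.3, -12.3, 1, 0], [54.3, -12.3, 1, 0], [54.3, -12.3, 1, 0], [54.3, -12.3, 1, 0], [54.3, -12.3, 1, 0], [54.3, -12.3, 1, 0], [54.3, -12.3, 1, 0]]}}

```text
time: 5.2
tool_pos: [0.4757, 0.2158, 0.1366]
ee_rot: [-3.139, 0.002, 1.308]
wrist_force: [1.2, 0.1, -1.5]
width: 0.0215
finger_force: 30.0
```

```bash
python3 - <<'E'
from h import *
print(rel([.4815,.269,.145],-1.841))
E
```

```text
('shift cm', array([ 5.29, -0.82, -0.84]), 'turn', np.float64(0.5), 'q6end', np.float64(0.78))
```

Call:
{"method": "servo_tool", "body": {"targets": [[5.1, -0.8, 0, 0], [5.1, -0.8, 0, 0], [5.1, -0.8, 0, 0], [5.1, -0.8, 4, 0], [5.1, -0.8, 7, 0], [5.1, -0.8, 7, 0], [5.1, -0.8, 7, 0]]}}

```text
time: 6.08
tool_pos: [0.4833, 0.2647, 0.0698]
ee_rot: [3.14, -0.001, 1.307]
wrist_force: [0.4, -0.1, -1.2]
width: 0.0218
finger_force: 30.0
```

```bash
python3 - <<'E'
from h import *
print(rel([.4815,.269,.054],-1.841))
im=shot('side','s1.png'); cv2.imwrite('pics/s1c.png',cv2.resize(im[250:420,200:420],None,fx=2.5,fy=2.5))
E
```

```text
('shift cm', array([ 0.37, -0.29,  1.58]), 'turn', np.float64(0.4), 'q6end', np.float64(0.78))
```

View pics/s1c.png

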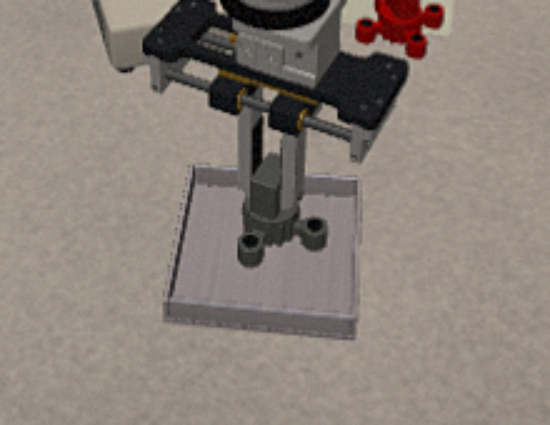

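The side view shows the broken rotor held over the tray, roughly at its centre (crop (270,225)). I lower it, release and retreat.

Call:
{"method": "servo_tool", "body": {"targets": [[0.3, -0.3, 0.8, 0], [0.3, -0.3, 1.6, 0], [0.3, -0.3, 1.6, 0], [0.3, -0.3, 1.6, 0]]}}

```text
time: 6.62
tool_pos: [0.4803, 0.2692, 0.0526]
ee_rot: [-3.141, 0.0, 1.309]
wrist_force: [0.3, 0.9, -0.9]
width: 0.0218
finger_force: 30.0
```

Call:
{"method": "servo_tool", "body": {"targets": [[0, 0, 0, 0], [0, 0, 0, 0], [0, 0, 0, 0], [0, 0, 0, 0], [0, 0, 0, 0], [0, 0, 0, 0]], "claw": 0}}

```text
time: 7.38
tool_pos: [0.4804, 0.2691, 0.0527]
ee_rot: [3.142, -0.0, 1.308]
wrist_force: [-0.1, 0.2, -0.0]
width: 0.0783
finger_force: 0.0
```

Call:
{"method": "servo_tool", "body": {"targets": [[0, 0, -5, 0], [0, 0, -11, 0], [0, 0, -15, 0], [0, 0, -15, 0], [0, 0, -15, 0]]}}

```text
time: 8.0
tool_pos: [0.4798, 0.2689, 0.2013]
ee_rot: [-3.14, 0.001, 1.308]
wrist_force: [0.2, 0.7, 1.3]
width: 0.0937
finger_force: 0.0
```

```bash
python3 - <<'E'
from h import *
o=get_obs();print(o['time'])
im=shot('top','t1.png'); cv2.imwrite('pics/t1c.png',cv2.resize(im[200:300,90:190],None,fx=4,fy=4))
print(rel([.4743,-.1369,.2],3.043), rel([.4743,-.1369,.2],3.043+np.pi))
E
```

```text
8.0
('shift cm', array([-39.3 ,  10.03,   0.04]), 'turn', np.float64(80.6), 'q6end', np.float64(1.39)) ('shift cm', array([-39.3 ,  10.03,   0.04]), 'turn', np.float64(80.6), 'q6end', np.float64(1.39))
```

Call:
{"method": "servo_tool", "body": {"targets": [[-39.3, 10, 0, 80.6], [-39.3, 10, 0, 80.6], [-39.3, 10, 0, 80.6], [-39.3, 10, 0, 80.6], [-39.3, 10, 0, 80.6], [-39.3, 10, 0, 80.6], [-39.3, 10, 0, 80.6], [-39.3, 10, 0, 80.6]]}}

```text
time: 9.05
tool_pos: [0.4735, -0.1384, 0.1996]
ee_rot: [-3.14, 0.005, -0.106]
wrist_force: [-0.6, -0.4, 0.3]
width: 0.0938
finger_force: 0.0
```

Call:
{"method": "servo_tool", "body": {"targets": [[0, 0, 0, 0], [0, 0, 0, 0]]}}

```text
time: 9.3
tool_pos: [0.4745, -0.1358, 0.2013]
ee_rot: [-3.141, 0.002, -0.096]
wrist_force: [0.6, -0.1, -0.9]
width: 0.0939
finger_force: 0.0
```

```bash
python3 - <<'E'
from h import *
print(rel([.4743,-.1369,.047],3.043))
im=shot('wrist','w2.png')
P=[[.4743,-.1369,.06],[.6258,.0125,.082],[.4743+.036,-.1369,.018],[.4743-.036,-.1369,.018]]
for u,v in proj('w2.png',P): cv2.circle(im,(int(u),int(v)),4,(0,0,255),1)
t=cv2.imread('pics/t1c.png'); im[-150:,:150]=cv2.resize(t,(150,150))
cv2.imwrite('pics/w2m.png',im)
E
```

```text
('shift cm', array([-1.000e-02,  1.100e-01,  1.543e+01]), 'turn', np.float64(0.1), 'q6end', np.float64(1.39))
```

View pics/w2m.png

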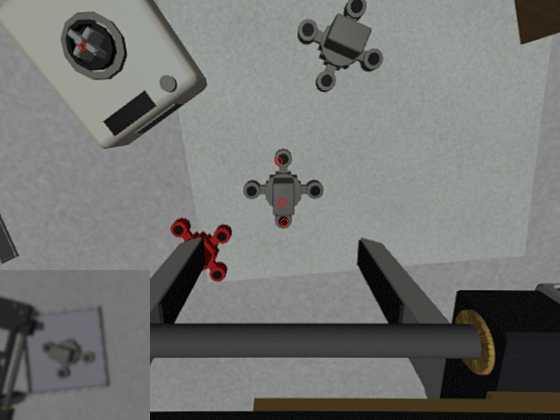

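Inset: the broken rotor lies in the tray, released. The sound rotor's knob is at (283,205) with cups at (283,158), (284,222), (251,190) and (315,190). The red one, at (203,245), is clear of the fingers, and the spindle is at (88,42). I refine the rotor centre from the cup holes.

```bash
cat >> h.py <<'E'
def holes(im,pts,r=8):
    g=cv2.GaussianBlur(im,(0,0),1).min(axis=2).astype(float); out=[]
    for u,v in pts:
        for _ in range(6):
            a,b=int(round(v)),int(round(u)); p=g[a-r:a+r+1,b-r:b+r+1]; w=np.clip(55-p,0,None)
            yy,xx=np.mgrid[a-r:a+r+1,b-r:b+r+1]; u,v=(w*xx).sum()/w.sum(),(w*yy).sum()/w.sum()
        out.append((u,v))
    return np.array(out)
E
python3 - <<'E'
from h import *
im=cv2.imread('pics/w2.png')
print(im[190,315],im[190,240],im[190,307])
h=holes(im,[(283,158),(284,222),(251,190),(315,190)],6);print(h.round(1))
X=ray('w2.png',h,.018)[:,:2];d=X[0]-X[1];e=X[2]-X[3]
c=X.mean(0);print(X[:2].mean(0),X[2:].mean(0),np.linalg.norm(d),np.linalg.norm(e),np.arctan2(d[1],d[0]),np.arctan2(e[1],e[0])-np.pi/2)
print(rel([*c,.047],np.arctan2(d[1],d[0])),get_obs()['ee_rot'])
E
```

```text
[15 13 16] [155 158 154] [83 88 87]
[[282.9 158.7]
 [283.  220.7]
 [251.1 190.7]
 [314.8 190.5]]
[ 0.47707201 -0.13833211] [ 0.47697995 -0.13831559] 0.07179679730453362 0.07213413268770916 -0.09186707020705057 -0.09059761424100676
('shift cm', array([ 0.26,  0.23, 15.47]), 'turn', np.float64(-0.3), 'q6end', np.float64(1.38)) [-3.14097155e+00  1.62637132e-03 -9.64455163e-02]
```

Call:
{"method": "servo_tool", "body": {"targets": [[0.25, 0.2, 6, 0], [0.25, 0.2, 11, 0], [0.25, 0.2, 15, 0], [0.25, 0.2, 15.4, 0], [0.25, 0.2, 15.4, 0]]}}

```text
time: 9.98
tool_pos: [0.4781, -0.1386, 0.0498]
ee_rot: [3.141, -0.002, -0.097]
wrist_force: [0.1, 0.1, -0.1]
width: 0.0939
finger_force: 0.0
```

Call:
{"method": "servo_tool", "body": {"targets": [[0, 0, 0, 0], [0, 0, 0, 0], [0, 0, 0, 0], [0, 0, 0, 0], [0, 0, 0, 0], [0, 0, 0, 0], [0, 0, 0, 0], [0, 0, 0, 0]], "claw": 255}}

```text
time: 10.98
tool_pos: [0.4772, -0.1386, 0.0486]
ee_rot: [-3.141, 0.0, -0.098]
wrist_force: [1.1, 0.3, -0.2]
width: 0.0214
finger_force: 30.0
```

Call:
{"method": "servo_tool", "body": {"targets": [[0, 0, -5, 0], [0, 0, -10, 0], [0, 0, -13, 0], [0, 0, -13, 0], [0, 0, -13, 0]]}}

```text
time: 11.6
tool_pos: [0.4763, -0.1382, 0.1766]
ee_rot: [-3.141, 0.003, -0.098]
wrist_force: [-0.0, 0.6, -2.1]
width: 0.022
finger_force: 30.0
```

```bash
python3 - <<'E'
from h import *
o=get_obs();print(o['time'],o['tool_pos'],rel([.5,.0125,.2],-.095))
E
```

```text
11.6 [ 0.4763328  -0.13821846  0.17659777] ('shift cm', array([  0.88, -15.23,  -2.34]), 'turn', np.float64(-0.2), 'q6end', np.float64(1.69))
```

Call:
{"method": "servo_tool", "body": {"targets": [[5.9, -15.7, -2, 0], [5.9, -15.7, -2, 0], [5.9, -15.7, -2, 0], [5.9, -15.7, -2, 0], [5.9, -15.7, -2, 0], [5.9, -15.7, -2, 0]]}}

```text
time: 12.35
tool_pos: [0.5506, 0.0108, 0.1974]
ee_rot: [3.141, 0.002, -0.1]
wrist_force: [-1.7, -0.3, -2.2]
width: 0.0219
finger_force: 30.0
```

```bash
python3 - <<'E'
from h import *
im=shot('wrist','w3.png')
print(get_obs()['tool_pos'],get_obs()['ee_rot'],proj('w3.png',[[.6258,.0125,.082]]))
u,v=proj('w3.png',[[.6258,.0125,.082]])[0].astype(int)
a=max(v-60,0);b=max(u-60,0)
c=cv2.resize(im[a:a+120,b:b+120],None,fx=3.5,fy=3.5,interpolation=cv2.INTER_CUBIC);print('off',b,a)
d=cv2.resize(im,(372,280)); z=np.zeros((420,372,3),np.uint8); z[:280]=d
cv2.imwrite('pics/w3m.png',np.hstack([c,z]))
E
```

```text
[0.55071665 0.0107058  0.19783315] [ 3.14141860e+00  1.49601454e-03 -1.00211804e-01] [[270.30293267 126.03461349]]
off 210 66
```

View pics/w3m.png

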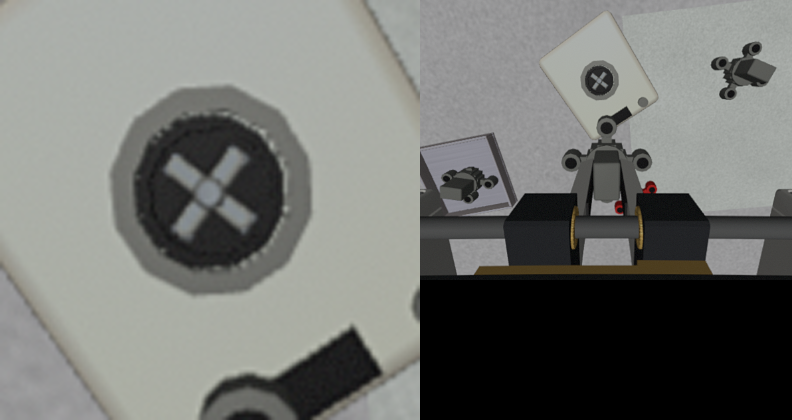

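Spindle cross centre is at crop (210,193), with its teeth along (173,162)–(249,226) and (238,152)–(182,233). The rotor is held straight; its front cup is at image (280,191) and the side cups are at (227,241) and (333,241).

```bash
python3 - <<'E'
from h import *
im=cv2.imread('pics/w3.png')
f=lambda p:np.array(p)/3.5+[210,66]-.36
# spindle cross mask
g=im.min(axis=2).astype(float); c0=f((210,193)).round().astype(int)
yy,xx=np.mgrid[:420,:560]; rr=np.hypot(xx-c0[0],yy-c0[1])
m=(rr<16)&(g>75); pts=np.c_[xx[m],yy[m]].astype(float); print(len(pts),pts.mean(0),f((210,193)))
W=ray('w3.png',pts,.082)[:,:2]; c=W.mean(0); q=W-c; r=np.hypot(*q.T); k=r>.005
ang=np.angle((np.exp(4j*np.arctan2(q[k,1],q[k,0]))*r[k]).sum())/4
E=ray('w3.png',f([(173,162),(249,226),(238,152),(182,233)]),.082)[:,:2]
print('sp',c,'hand',E.mean(0),'ang',np.degrees(ang),np.degrees(np.arctan2(*(E[0]-E[1])[::-1])),np.degrees(np.arctan2(*(E[2]-E[3])[::-1])),r.max())
o=get_obs();t=o['tool_pos']
h=holes(im,[(280,191),(227,241),(333,241)],8);print(h.round(1))
for zc in(t[2]-.0486+.018,):
    X=ray('w3.png',h,zc)[:,:2];s=X[1:].mean(0);e=X[1]-X[2]; print('rotor',s,'tcp',t[:2],np.linalg.norm(X[0]-s),np.linalg.norm(e),'yaw',np.degrees(np.arctan2(e[1],e[0]))-90)
    print('front-based',X[0]-.036*np.array([np.cos(-.098),np.sin(-.098)]))
E
```

```text
313 [269.32907348 120.57188498] [269.64       120.78285714]
sp [0.63035537 0.01284833] hand [0.63003911 0.01248844] ang -43.51857328325477 45.15475203615636 -41.7209072122484 0.01267982588243495
[[280.6 191.9]
 [226.8 244.6]
 [334.7 244.3]]
rotor [0.55048153 0.01095692] tcp [0.55071665 0.0107058 ] 0.03585036938579995 0.07190881255773796 yaw -5.492197419105793
front-based [0.55033798 0.01102654]
```

```bash
python3 - <<'E'
from h import *
print(rel([.6304,.0125,.150],np.radians(46.4)))
E
```

```text
('shift cm', array([ 7.91, -0.98,  4.78]), 'turn', np.float64(-52.1), 'q6end', np.float64(0.78))
```

Call:
{"method": "servo_tool", "body": {"targets": [[4, -0.5, 1, -10], [7.9, -1, 3, -20], [7.9, -1, 4.5, -30], [7.9, -1, 4.8, -40], [7.9, -1, 4.8, -50], [7.9, -1, 4.8, -52], [7.9, -1, 4.8, -52], [7.9, -1, 4.8, -52]]}}

```text
time: 13.4
tool_pos: [0.631, 0.0137, 0.1509]
ee_rot: [3.141, -0.0, 0.807]
wrist_force: [0.3, 1.0, -1.0]
width: 0.0218
finger_force: 30.0
```

```bash
python3 - <<'E'
from h import *
print(get_obs()['tool_pos'],rel([.6304,.0125,.139],np.radians(46.4)))
im=shot('side','s2.png'); cv2.imwrite('pics/s2c.png',cv2.resize(im[180:290,210:330],None,fx=5,fy=5,interpolation=cv2.INTER_CUBIC))
o=get_obs();print(o['tool_pos'],o['wrist_force'])
E
```

```text
[0.63098677 0.01373059 0.1508721 ] ('shift cm', array([-0.13,  0.04,  1.19]), 'turn', np.float64(-0.1), 'q6end', np.float64(0.78))
[0.63098899 0.01384346 0.15083099] [ 0.465787    0.49692614 -0.97607079]
```

View pics/s2c.png

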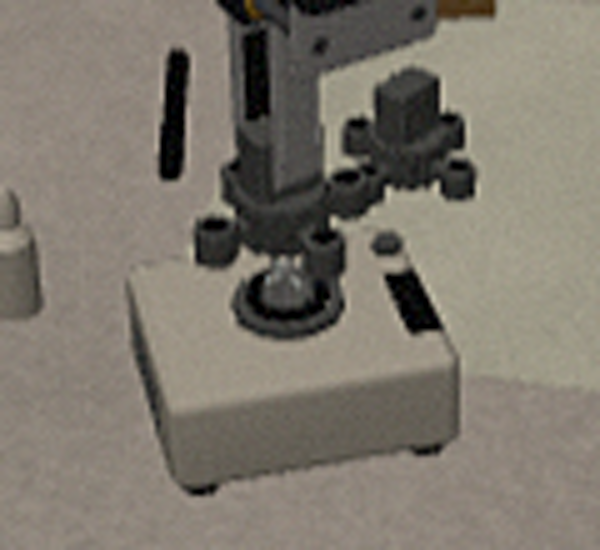

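The side view shows the held rotor just above the spindle cross at crop (288,285), centred and turned with it. I descend gently.

Call:
{"method": "servo_tool", "body": {"targets": [[-0.1, 0, 0, 0], [-0.1, 0, 0.5, 0], [-0.1, 0, 1, 0], [-0.1, 0, 1.4, 0], [-0.1, 0, 1.6, 0], [-0.1, 0, 1.8, 0], [-0.1, 0, 1.8, 0], [-0.1, 0, 1.8, 0]]}}

```text
time: 14.45
tool_pos: [0.6304, 0.0133, 0.1329]
ee_rot: [3.141, -0.0, 0.809]
wrist_force: [0.9, -0.7, -1.5]
width: 0.0216
finger_force: 30.0
```

Call:
{"method": "servo_tool", "body": {"targets": [[0, 0, 0.2, 0], [0, 0, 0.4, 0], [0, 0, 0.6, 0], [0, 0, 0.6, 0]]}}

```text
time: 14.95
tool_pos: [0.6301, 0.0133, 0.1263]
ee_rot: [-3.141, 0.0, 0.809]
wrist_force: [-0.1, 0.2, -1.1]
width: 0.022
finger_force: 30.0
```

Call:
{"method": "servo_tool", "body": {"targets": [[0, 0, 0.2, 0], [0, 0, 0.4, 0], [0, 0, 0.6, 0], [0, 0, 0.8, 0], [0, 0, 1.0, 0], [0, 0, 1.0, 0], [0, 0, 1.0, 0]]}}

```text
time: 15.82
tool_pos: [0.6303, 0.0133, 0.1174]
ee_rot: [3.141, -0.0, 0.809]
wrist_force: [-2.4, 0.2, 4.9]
width: 0.0221
finger_force: 30.0
```

Call:
{"method": "servo_tool", "body": {"targets": [[0, 0, 0.1, 0], [0, 0, 0.2, 0], [0, 0, 0.3, 0], [0, 0, 0.4, 0], [0, 0, 0.4, 0], [0, 0, 0.4, 0]]}}

```text
time: 16.58
tool_pos: [0.6304, 0.0133, 0.1146]
ee_rot: [3.141, -0.001, 0.809]
wrist_force: [-4.5, 0.8, 9.3]
width: 0.0216
finger_force: 30.0
```

Call:
{"method": "servo_tool", "body": {"targets": [[0, 0, 0.1, 0], [0, 0, 0.2, 0], [0, 0, 0.3, 0], [0, 0, 0.3, 0], [0, 0, 0.3, 0], [0, 0, 0.3, 0]]}}

```text
time: 17.32
tool_pos: [0.6304, 0.0134, 0.1145]
ee_rot: [3.14, -0.002, 0.809]
wrist_force: [-7.7, 0.4, 19.0]
width: 0.0215
finger_force: 30.0
```

```bash
python3 - <<'E'
from h import *
im=shot('side','s3.png');t=shot('top','t3.png')
a=cv2.resize(im[180:290,210:330],(400,367));b=cv2.resize(t[200:300,90:190],(367,367))
cv2.imwrite('pics/f.png',np.hstack([a,b]))
o=get_obs();print(o['tool_pos'],o['wrist_force'],o['wrist_torque'],np.abs(o['qvel']).max(),o['finger_force'])
E
```

```text
[0.63039593 0.01339841 0.11448644] [-8.6695229  -0.07453428 18.35079708] [ 0.10834454  1.98113484 -0.05740914] 0.0015079525295869447 30.00785529613495
```

View pics/f.png

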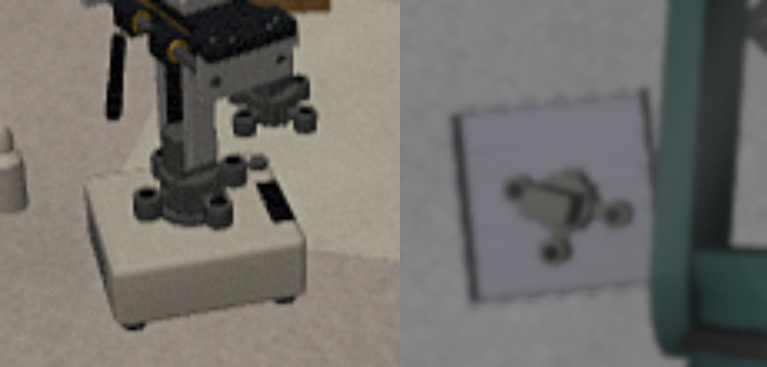

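The rotor sits flush on the boss at (185,200): z has stopped at 0.1145 while the force rose to 18 N, so it is fully home. The broken rotor lies in the tray at (555,205). Handing in.

```bash
python3 -c "
from bench import *
print(close_job())"
```

```text
the job is handed in; nothing more can be done
None
```

The broken rotor is in the discard tray and released, a sound rotor is fully home on the spindle and held down with about 18 N, and the job is handed in at about 17.5 s; the hand-in returned no verdict.

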